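# Lift the upper slide tray out of its box and close the box

## Task

Lift the upper slide tray off the lower one and out of the blue box by its orange grip, and set it down flat in the middle of the dark mat without dropping it. Then lower the box's lid until it is fully closed, without slamming it. The lower tray stays in the box, and the stain jars stay where they stand.

Things in the scene. Friction and masses are not known exactly. Their poses are not given: they have to be found in the camera images.
- box: Blue plastic storage box, fixed to the bench, outside 130 (its x) x 140 (its y) x 75 mm high, walls and floor 5 mm, open at the top, with a hinged lid. Origin: centre of its underside, on the bench. Its own +x points to the hinge side, its -x to the front; it stands so that its +x points to about world +y (the robot's left), give or take 0.3 rad.
- lid (a joint): Hinge of the box's lid, rad: 0 is closed, about 1.7 to 2.0 at the start (past upright, leaning away from the box, to about world +y); end stop 2.1. Stiff with friction (about 0.14 N m): the lid stays wherever it is left and must be pushed all the way down.
- lid_hinge (a point): Middle of the lid's hinge line, on the +x rim of the box; the line runs along the box's y. The lid is a flat panel 8 mm thick, about 130 mm from hinge to free edge and 140 mm wide; closed, it lies on the box's rim with its underside 75 mm above the bench.
- lower_tray: White shallow tray 112 (box x) x 122 (box y) x 26 mm high, 3 mm walls, loose on the box's floor, about 4 mm clear of the box's walls, with flat glass slides. Origin: centre of its underside. It stays in the box.
- upper_tray: White tray 112 (x) x 122 (y) mm, its foot sunk 4 mm into the lower tray's mouth; axes as the box's at the start. Origin: centre of its underside, 27 mm above the bench at the start. Above it: tray floor 8, wall tops 26 mm; upright orange grip fin in the centre up to 40 mm, 10 mm thick (y), 44 mm long (x): pinch it along y. Fin's root flange: 16 mm wide, up to 10.7 mm. Mass 0.11 to 0.23 kg.
- mat: Dark rubber mat 140 (its x) x 170 (its y) x 3 mm, fixed flat on the bench. Origin: centre of its underside, on the bench. Its x points to about world +y, give or take 0.2 rad.
- jar_teal: Staining jar with teal dye and black lid, 67 mm across, 114 mm tall, standing loose at the back. Origin: centre of its underside.
- jar_orange: The same with orange dye.
- jar_purple: The same with dark purple dye.
- lid_edge (a point): Middle of the lid's free edge (half way through its thickness), 130 mm from the hinge; a small grey lip there sticks out 8 mm.

How it is judged:
By the outcome, as a careful person would: the job done as asked, in the order asked, and still so for the second after the job is handed in, with the robot touching nothing.
It also fails if it takes over 51 s, if anything falls off the work surface, if the arm or the gripper's body presses on something with over 40 N, if the wrist force passes 120 N, or if a joint passes its speed limit or range.

## Robot

A 6-joint arm with a two-finger parallel gripper is mounted at the origin on a cart in front of the work surface, level with it; the furniture and walls round the work are solid. World frame = base frame: x ahead of the robot, y to its left, z up, the work surface at z = 0. Lengths are in mm, angles in degrees, forces in N, time in s.
With the tool pointing down it reaches from about 350 to 925 mm from the base axis. Payload 6.4 kg.
Tool frame: the origin (TCP) lies at the very end of the fingers, on their centre line; the grasp point (between the pads) lies 19 mm behind it; z points along the fingers, y is the line along which they close (so a half turn about z gives the same grasp; the last joint's range is limited). The gripper opens to 85 mm and grips with 20 to 120 N. Pads are 22 mm wide; open, the fingers measure 114 mm over their backs; the gripper's body (76 mm by 85 mm) begins 54 mm behind the grasp point. The pads swing forward as they close: fully open they stand 13 mm farther back than shut.
Start: joints at [65.884, 14.043, 89.255, -0, 76.702, -9.975], TCP at [158.793, 630.316, 231.29] pointing down, gripper open.
Joint ranges: [-179.41, 179.41], [-58.25, 129.5], [7.25, 145.43], [-54.29, 234.29], [11.92, 165.04], [-157.13, 157.13]. Speed limits (degrees/s): [147.25, 147.25, 180, 180, 180, 180].

## Interface

Orientations are given as [roll, pitch, yaw] about the fixed x, y, z axes, in that order (R = Rz(yaw) Ry(pitch) Rx(roll)).
In Python, from bench import manip gives the robot as it stands.
- The arm moves only by the tool creep_tool, called as name(argument=value, ...), one argument or row to a line, values as JSON. Schema: {"type":"object","properties":{"offsets":{"type":"array","items":{"type":"object","properties":{"r":{"type":"array","items":{"type":"number"},"minItems":3,"maxItems":3},"d":{"type":"array","items":{"type":"number"},"minItems":3,"maxItems":3},"finger_gap":{"type":"number"}},"additionalProperties":false,"required":["finger_gap"]},"minItems":1,"maxItems":8},"grip_n":{"type":"number"},"only":{"type":"string"},"quiet":{"type":"boolean"},"lines":{"type":"string"}},"required":["offsets"],"additionalProperties":false}. offsets is a list of rows, 1 to 8 of them, each an object with the fields r (a list: a rotation vector rx, ry, rz in fractions of the full range, 1 being pi rad), d (a list: dx, dy, dz in normalised numbers (1 is 750 mm)), finger_gap (the opening from 0.0 (shut) to 1.0 (fully open)); a field left out counts as zero (the opening has to be given); each row shifts and turns the commanded pose from where the row before left it, along the tool's axes as they then stand; what a row does not reach is not made up. A row lasts 1/10 s, in which the tool goes at most 50 mm and 8.59 degrees, less where a joint would pass 70% of its speed; a pose out of reach is approached as far as the arm can. The fingers move at their own pace and stop on an object; grip_n is the grip in N (left out, the last holds). Time passes only in rows, so rows that do not move let the fingers close. The tool returns the time, the measured TCP pose, the force, the opening and the grip force at its end. only (a regular expression) keeps the lines of the reply that match it, lines (a string "A,B") keeps lines A to B, and quiet returns only ok. Input that does not fit is refused with a message, and nothing moves.
- manip.get_obs(): the state, without advancing time (a new reading comes with each control period).
- manip.snapshot(name): name is "side" or "top" or "wrist"; returns a dict with "color" (400x640x3 uint8, blue, green, red), "fx", "fy", "cx", "cy" (pixels), "R" (3x3) and "t" (3): a world point X has camera coordinates R X + t. Camera axes: x right, y down, z forward; pixel columns grow to the right and rows downward; lengths in mm; the calibration is good to about 2 mm. A picture is of the moment at which its call begins. There is no depth.
- manip.finish_job(): hands the job in; it is judged then, once.
The state is a dict: "time": time; "joints": joint angles; "qd": joint speeds; "joint_torque": joint torques, N m; "eef_pos": TCP position; "tool_rot": TCP orientation; "ft_force": force on the tool from outside, world axes, zero at the start; "moment": the same for the moment, N m; "opening": opening from 0.0 (shut) to 1.0 (fully open); "grasp_force": force on a finger pad.
Only numpy, scipy, OpenCV 4.12 (cv2) and the standard library are available. Lean on these libraries where they do the work, as an engineer would, in place of code of your own. Each camera call takes 0.05 s, during which the arm holds its last target. There are 200 camera calls.

## Working session

There is one attempt and no reset: what is moved stays moved. The work goes in short steps, Python scripts to look and compute and a tool call to move; the robot and the scene stay as the last step left them, time stands still between calls to the robot, and variables do not carry over. Pictures are saved under pics/ and viewed, at most 13 in all, crops included, and the job is handed in when it is done.

```bash
ls; mkdir -p pics
```

Create snap.py:
```python
import sys,cv2,pickle
from bench import manip
for n in sys.argv[2:]:
    s=manip.snapshot(n); pickle.dump(s,open(f'pics/{sys.argv[1]}_{n}.pkl','wb')); cv2.imwrite(f'pics/{sys.argv[1]}_{n}.png',s['color'])
o=manip.get_obs(); print({k:o[k] for k in('time','eef_pos','tool_rot','opening')})
```

```bash
python3 snap.py a side top wrist
```

```text
(no output)
```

View pics/a_side.png

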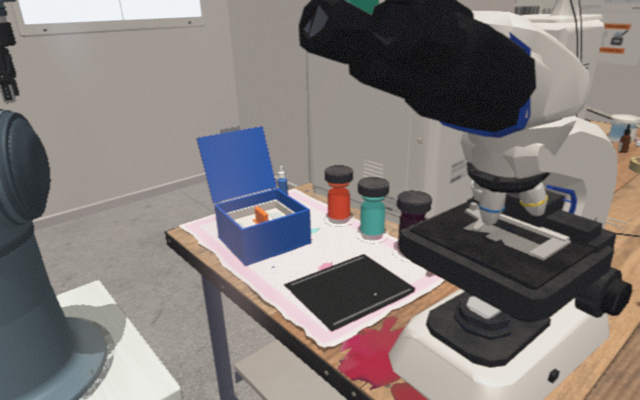

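View pics/a_top.png

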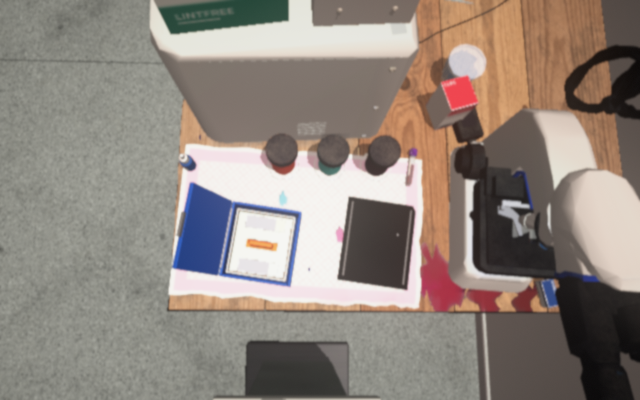

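View pics/a_wrist.png

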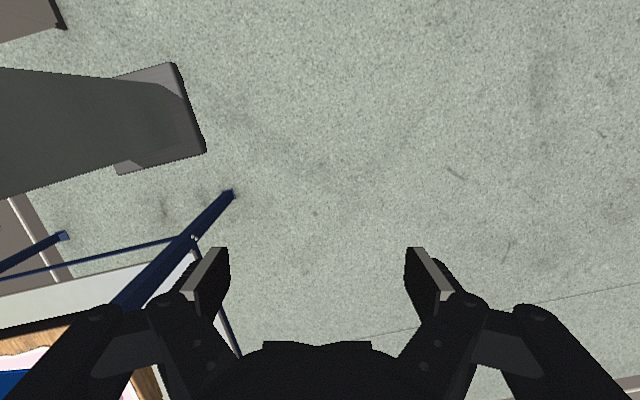

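The side view shows the box at about (262,225), with the fin at about (262,215), and the mat at (350,290). In the top view the fin is at (262,244), the lid hinge side is on the left, and the mat is at (377,242). The wrist camera isn't over the scene yet. I'll segment and triangulate, and enlarge the crops.

Create geo.py:
```python
import numpy as np,pickle,cv2
def L(n): return pickle.load(open(f'pics/{n}.pkl','rb'))
def proj(s,X):
    c=np.asarray(X,float)@np.array(s['R']).T+s['t']; return np.c_[c[:,0]/c[:,2]*s['fx']+s['cx'],c[:,1]/c[:,2]*s['fy']+s['cy']]
def ray(s,p):
    R=np.array(s['R']); return -R.T@s['t'], R.T@np.array([(p[0]-s['cx'])/s['fx'],(p[1]-s['cy'])/s['fy'],1])
def onz(s,p,z):
    o,d=ray(s,p); return o+d*(z-o[2])/d[2]
def tri(v):  # [(s,p),...] -> point, residual mm
    A=np.zeros((3,3));b=np.zeros(3);rs=[ray(*x) for x in v]
    for o,d in rs:
        d=d/np.linalg.norm(d);P=np.eye(3)-np.outer(d,d);A+=P;b+=P@o
    X=np.linalg.solve(A,b)
    return X,[round(np.linalg.norm(np.cross(X-o,d/np.linalg.norm(d))),1) for o,d in rs]
```

Run:
```python
from geo import *
np.set_printoptions(precision=1,suppress=True)
for n in('a_top','a_side','a_wrist'):
    s=L(n); print(n,-np.array(s['R']).T@s['t'],s['fx'])
    print(np.array(s['R']))
t,s=L('a_top'),L('a_side')
print('fin z67',onz(t,(246,242),67),onz(t,(277,246),67)); print('mat',[onz(t,p,3) for p in((349,197),(414,206),(406,289),(338,280))])
c=cv2.resize(t['color'][175:300,165:425],None,fx=3,fy=3,interpolation=cv2.INTER_CUBIC);cv2.imwrite('pics/ct.png',c)
c=cv2.resize(s['color'][120:330,190:420],None,fx=2.8,fy=2.8,interpolation=cv2.INTER_CUBIC);cv2.imwrite('pics/cs.png',c)
```

```text
a_top [350.7   2.7 931.6] 466.2747019558864
[[ 0.  -1.   0. ]
 [-1.  -0.  -0.2]
 [ 0.2 -0.  -1. ]]
a_side [  17.2 -580.5  427.4] 445.01583903177084
[[ 0.8 -0.7 -0. ]
 [-0.3 -0.3 -0.9]
 [ 0.6  0.7 -0.4]]
a_wrist [ 83.6 648.4 373.2] 299.87956947608467
[[ 0.2  1.  -0. ]
 [ 0.9 -0.2  0.3]
 [ 0.3 -0.1 -1. ]]
fin z67 [434.9  99.5  67. ] [428.1  42.2  67. ]
mat [array([535.1, -98.9,   3. ]), array([ 518.3, -231.7,    3. ]), array([ 352.1, -210.2,    3. ]), array([368.4, -76.1,   3. ])]
```

View pics/ct.png

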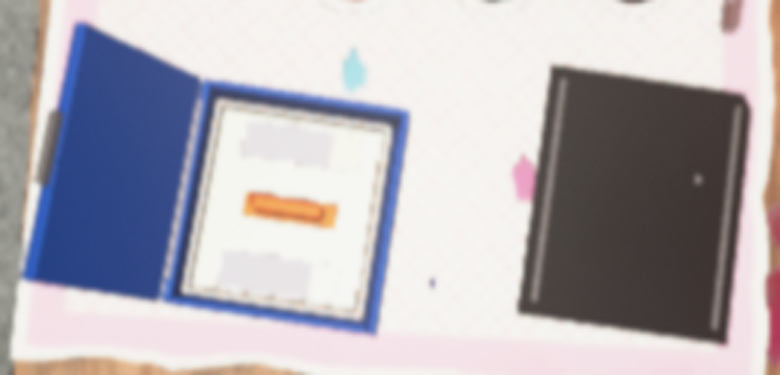

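View pics/cs.png

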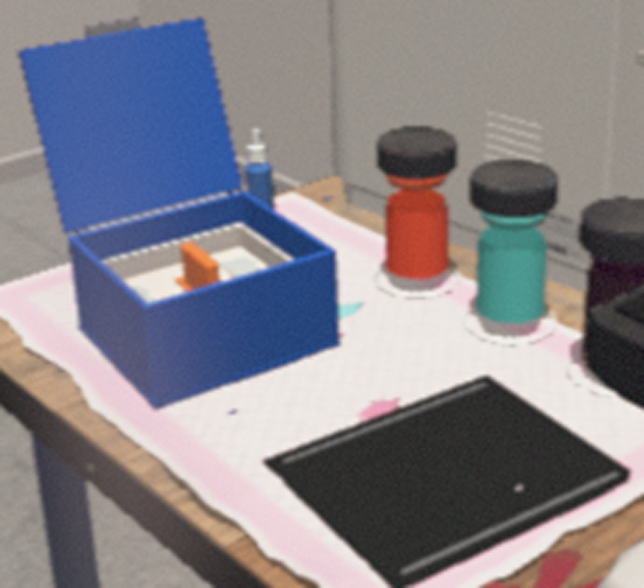

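Top crop: the fin runs (250,200) to (326,212), the box rim corners are (205,82), (410,113), (377,333) and (163,300), and the mat corners are (553,66), (750,97), (727,343) and (519,313). Side crop: the matching rim corners are (245,195), (335,250), (155,303) and (72,238), the fin top runs (190,243) to (211,262), and the mat corners are (486,378), (628,473), (400,583) and (268,462).

Run:
```python
from geo import *
np.set_printoptions(precision=1,suppress=True)
t,s=L('a_top'),L('a_side')
T=lambda p:((p[0]+.5)/3+164.5,(p[1]+.5)/3+174.5)
S=lambda p:((p[0]+.5)/2.8+189.5,(p[1]+.5)/2.8+119.5)
N=['rim hinge far','rim front far','rim front near','rim hinge near','fin +y','fin -y','mat1','mat2','mat3','mat4','lid far','lid near']
P=[(205,82),(410,113),(377,333),(163,300),(250,200),(326,212),(553,66),(750,97),(727,343),(519,313),(79,22),(24,278)]
Q=[(245,195),(335,250),(155,303),(72,238),(190,243),(211,262),(486,378),(628,473),(400,583),(268,462),(205,18),(22,50)]
X=[]
for n,p,q in zip(N,P,Q):
    x,r=tri([(t,T(p)),(s,S(q))]); X.append(x); print(n,x,r)
X=np.array(X)
for a,z in((0,75),(6,3)):
    c=np.array([onz(t,T(p),z) for p in P[a:a+4]])
    print(c.mean(0),'tri',X[a:a+4].mean(0),'sides',np.linalg.norm(np.roll(c,-1,0)-c,axis=1))
    d=(c[0]+c[3]-c[1]-c[2]); e=c[0]+c[1]-c[2]-c[3]; print('ang of +x',np.degrees(np.arctan2(d[1],d[0])),'ang of far dir',np.degrees(np.arctan2(e[1],e[0])))
print('fin mid z67',onz(t,T((288,206)),67))
```

```text
rim hinge far [510.5 124.6  71.7] [np.float64(2.1), np.float64(2.1)]
rim front far [491.4  -2.8  76. ] [np.float64(1.4), np.float64(1.4)]
rim front near [359.3  14.3  77.5] [np.float64(3.6), np.float64(3.6)]
rim hinge near [376.6 144.3  72.7] [np.float64(2.1), np.float64(2.1)]
fin +y [438.9  94.4  65.4] [np.float64(3.1), np.float64(3.1)]
fin -y [428.9  48.8  70.4] [np.float64(0.0), np.float64(0.0)]
mat1 [536.8 -99.7   1.7] [np.float64(0.9), np.float64(0.9)]
mat2 [ 515.4 -231.9    6.3] [np.float64(0.3), np.float64(0.3)]
mat3 [ 353.6 -212.4    7.2] [np.float64(1.9), np.float64(1.9)]
mat4 [372.5 -77.    1.9] [np.float64(2.6), np.float64(2.6)]
lid far [519.9 175.3 195. ] [np.float64(2.4), np.float64(2.4)]
lid near [383.4 196.1 194.9] [np.float64(1.7), np.float64(1.7)]
[432.4  71.1  75. ] tri [434.5  70.1  74.5] sides [128.4 135.4 130.1 134.9]
ang of +x 81.95098695613942 ang of far dir -8.032363394627001
[ 443.6 -154.9    3. ] tri [ 444.6 -155.3    4.3] sides [135.5 165.4 138.  167.1]
ang of +x 82.064095963333 ang of far dir -7.64396896262824
fin mid z67 [432.7  72.4  67. ]
```

The rows are not in the units I measure in: shifts go in shares of 750 mm and turns go in shares of pi rad. I convert before sending: -40 mm / 750 = -0.0533, -34 mm / 750 = -0.0453.

creep_tool(
  offsets=[
    {"d":[0,0,-0.0533],"finger_gap":1},
    {"d":[-0.0387,-0.0453,0],"finger_gap":1},
    {"d":[-0.0387,-0.0453,0],"finger_gap":1},
    {"d":[-0.0387,-0.0453,0],"finger_gap":1},
    {"d":[-0.0387,-0.0453,0],"finger_gap":1},
    {"d":[-0.0387,-0.0453,0],"finger_gap":1},
    {"d":[-0.0387,-0.0453,0],"finger_gap":1},
    {"d":[-0.0387,-0.0453,0],"finger_gap":1},
  ],
  grip_n=50,
)

```text
time: 0.95
eef_pos: [297.7, 348.2, 271.0]
tool_rot: [-180.0, 0.0, 165.9]
ft_force: [1.2, 0.1, 0.7]
opening: 1.001
grasp_force: 0.0
```

creep_tool(
  offsets=[
    {"d":[-0.0387,-0.0453,0],"finger_gap":1},
    {"d":[-0.0387,-0.0453,0],"finger_gap":1},
    {"d":[-0.0387,-0.0453,0],"finger_gap":1},
    {"d":[-0.0387,-0.0453,0],"finger_gap":1},
    {"d":[-0.0387,-0.0453,0],"finger_gap":1},
    {"d":[-0.0387,-0.0453,0],"finger_gap":1},
    {"d":[-0.0387,-0.0453,0],"finger_gap":1},
    {"r":[0,0,0.0467],"finger_gap":0.5},
  ],
)

```text
time: 1.75
eef_pos: [437.6, 65.6, 271.2]
tool_rot: [-179.9, 0.0, 156.9]
ft_force: [0.4, 0.6, -1.2]
opening: 0.858
grasp_force: 0.0
```

creep_tool(
  offsets=[
    {"r":[0,0,0.0467],"finger_gap":0.5},
    {"r":[0,0,0.0467],"finger_gap":0.5},
    {"r":[0,0,0.0467],"finger_gap":0.5},
    {"r":[0,0,0.0467],"finger_gap":0.5},
    {"r":[0,0,0.0467],"finger_gap":0.5},
    {"r":[0,0,0.0467],"finger_gap":0.5},
    {"r":[0,0,0.0467],"finger_gap":0.5},
    {"r":[0,0,0.0467],"finger_gap":0.5},
  ],
)

```text
time: 2.55
eef_pos: [436.0, 69.6, 271.0]
tool_rot: [-180.0, -0.0, 89.9]
ft_force: [-0.6, 0.2, -0.8]
opening: 0.499
grasp_force: 0.0
```

creep_tool(
  offsets=[
    {"r":[0,0,0.0467],"finger_gap":0.5},
    {"finger_gap":0.5},
    {"finger_gap":0.5},
    {"finger_gap":0.5},
  ],
)

```text
time: 2.95
eef_pos: [436.1, 69.6, 271.2]
tool_rot: [-180.0, -0.0, 82.0]
ft_force: [-0.5, 0.0, -0.0]
opening: 0.497
grasp_force: 0.0
```

```bash
python3 snap.py b wrist
```

```text
{'time': 3.0, 'eef_pos': array([436.13740488,  69.55402296, 271.21308626]), 'tool_rot': array([-1.79990641e+02,  2.64992045e-03,  8.19510920e+01]), 'opening': 0.5030676163826999}
```

View pics/b_wrist.png

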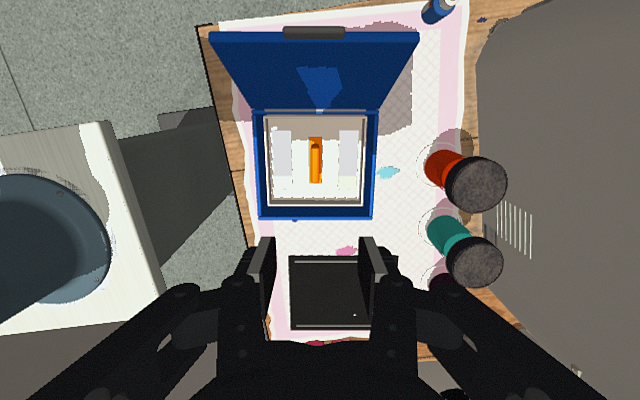

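The wrist view shows the fin at (315,143) to (315,183), box front rim corners at about (258,218) and (373,218), the lid's free edge from (210,31) to (419,38), and the grey lip at (314,32).

Run:
```python
from geo import *
np.set_printoptions(precision=1,suppress=True)
w,t,s=L('b_wrist'),L('a_top'),L('a_side')
c=np.array([434,71,0]);a=np.radians(82);x=np.array([np.cos(a),np.sin(a),0]);y=np.array([-x[1],x[0],0]);z=np.array([0,0,1])
m=[c+i*22*x+j*5*y+67*z for i in(1,-1) for j in(1,-1)]
print('fin pred',proj(w,m)); print('rim front pred',proj(w,[c-65*x+j*70*y+75*z for j in(1,-1)]))
hsv=cv2.cvtColor(w['color'],cv2.COLOR_BGR2HSV)[125:200,295:335]
for lo in(0,12): 
    k=cv2.inRange(hsv,(lo,150,150),(lo+12,255,255)); v,u=np.nonzero(k); print(lo,len(u),u.min()+295 if len(u) else'',u.max()+295 if len(u) else '',v.min()+125 if len(u) else '',v.max()+125 if len(u) else '')
T=lambda p:((p[0]+.5)/3+164.5,(p[1]+.5)/3+174.5)
S=lambda p:((p[0]+.5)/2.8+189.5,(p[1]+.5)/2.8+119.5)
for n,p,q,r in(('fin+',(250,200),(190,243),(315,143)),('fin-',(326,212),(211,262),(315.5,183)),('lid far',(79,22),(205,18),(419,36)),('lid near',(24,278),(22,50),(210,31))):
    print(n,tri([(t,T(p)),(s,S(q)),(w,r)]),tri([(t,T(p)),(w,r)]))
cv2.imwrite('pics/cw.png',cv2.resize(w['color'][100:230,240:400],None,fx=4.5,fy=4.5,interpolation=cv2.INTER_CUBIC))
```

```text
fin pred [[311.1 147.2]
 [319.8 147.1]
 [311.4 183.8]
 [319.7 183.8]]
rim front pred [[258.1 219.6]
 [373.  219.6]]
0 34 309 321 137 179
12 506 309 321 137 182
fin+ (array([438.5,  95.7,  64.7]), [np.float64(2.2), np.float64(4.1), np.float64(2.1)]) (array([437. ,  96.6,  59.5]), [np.float64(0.1), np.float64(0.1)])
fin- (array([430. ,  49.9,  69.1]), [np.float64(1.5), np.float64(0.5), np.float64(1.4)]) (array([430.3,  49. ,  61.8]), [np.float64(0.6), np.float64(0.6)])
lid far (array([519.1, 174.9, 195.1]), [np.float64(2.1), np.float64(2.9), np.float64(1.2)]) (array([515.3, 174. , 204.2]), [np.float64(0.6), np.float64(0.6)])
lid near (array([383.2, 196.3, 195.1]), [np.float64(1.4), np.float64(2.1), np.float64(0.7)]) (array([382. , 197.3, 193.1]), [np.float64(0.1), np.float64(0.1)])
```

View pics/cw.png

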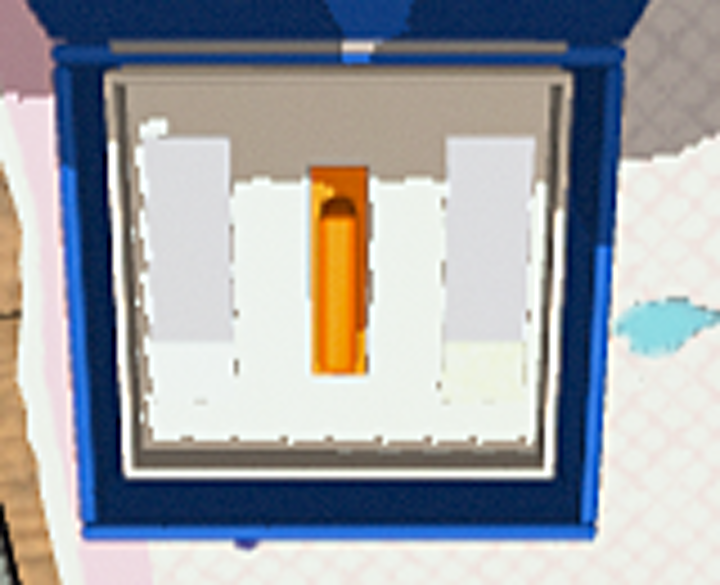

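Converted, 45 mm / 750 = 0.06, -2.3 mm / 750 = -0.0031.

creep_tool(
  offsets=[
    {"d":[0.0023,-0.0031,0.06],"finger_gap":0.5},
    {"d":[0,0,0.06],"finger_gap":0.5},
    {"d":[0,0,0.06],"finger_gap":0.5},
    {"d":[0,0,0.0533],"finger_gap":0.5},
    {"d":[0,0,0.0333],"finger_gap":0.5},
    {"d":[0,0,0.02],"finger_gap":0.5},
    {"d":[0,0,0.0133],"finger_gap":0.5},
    {"d":[0,0,0.0053],"finger_gap":0.5},
  ],
  grip_n=50,
)

```text
time: 3.8
eef_pos: [433.8, 71.6, 41.6]
tool_rot: [-179.9, 0.0, 81.9]
ft_force: [-0.3, -0.4, 0.4]
opening: 0.504
grasp_force: 0.0
```

creep_tool(
  offsets=[
    {"finger_gap":0.5},
    {"finger_gap":0.2},
    {"finger_gap":0.0},
    {"finger_gap":0},
    {"finger_gap":0},
    {"finger_gap":0},
  ],
  grip_n=50,
)

```text
time: 4.4
eef_pos: [435.2, 71.5, 43.3]
tool_rot: [179.9, -0.0, 81.9]
ft_force: [-0.8, 0.5, 7.0]
opening: 0.106
grasp_force: 50.5
```

Converted, -15 mm / 750 = -0.02, -12 mm / 750 = -0.016.

creep_tool(
  offsets=[
    {"d":[0,0,-0.004],"finger_gap":0},
    {"d":[0,0,-0.0053],"finger_gap":0},
    {"d":[0,0,-0.008],"finger_gap":0},
    {"d":[0,0,-0.0107],"finger_gap":0},
    {"d":[0,0,-0.016],"finger_gap":0},
    {"d":[0,0,-0.02],"finger_gap":0},
    {"d":[0,0,-0.02],"finger_gap":0},
    {"d":[0,0,-0.02],"finger_gap":0},
  ],
  grip_n=50,
)

```text
time: 5.2
eef_pos: [434.3, 71.6, 121.8]
tool_rot: [179.9, -0.0, 81.9]
ft_force: [0.7, -0.1, -1.2]
opening: 0.105
grasp_force: 49.3
```

creep_tool(
  offsets=[
    {"d":[0,0,-0.016],"finger_gap":0},
    {"d":[0,0,-0.0067],"finger_gap":0},
    {"finger_gap":0},
    {"finger_gap":0},
  ],
)

```text
time: 5.6
eef_pos: [433.8, 71.6, 136.9]
tool_rot: [-180.0, 0.0, 81.9]
ft_force: [-0.3, 1.1, -2.2]
opening: 0.106
grasp_force: 49.4
```

```bash
python3 snap.py c side wrist
```

```text
{'time': 5.7, 'eef_pos': array([433.54291196,  71.61148485, 136.46747866]), 'tool_rot': array([-1.79901287e+02,  6.01181903e-03,  8.18601224e+01]), 'opening': 0.1053368580873979}
```

View pics/c_side.png

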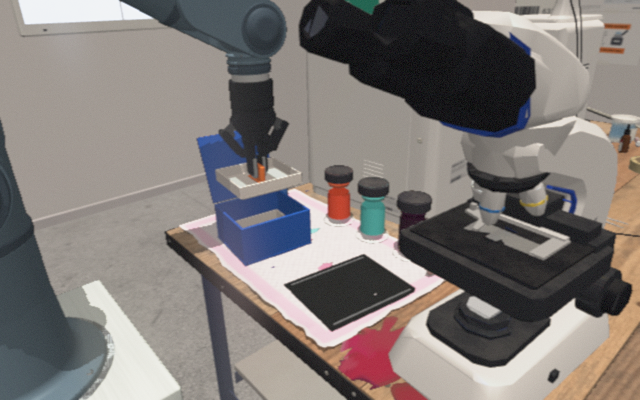

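The side view shows the tray hanging level in the gripper at (258,178), well clear of the rim, with the lower tray still in the box. Next I carry it to the mat.

Converted, -40 mm / 750 = -0.0533, -38 mm / 750 = -0.0507.

creep_tool(
  offsets=[
    {"d":[-0.02,0.004,0],"finger_gap":0},
    {"d":[-0.04,0.0075,0],"finger_gap":0},
    {"d":[-0.0507,0.0097,0],"finger_gap":0},
    {"d":[-0.0533,0.0101,0],"finger_gap":0},
    {"d":[-0.0533,0.0101,0],"finger_gap":0},
    {"d":[-0.0467,0.0088,0],"finger_gap":0},
    {"d":[-0.024,0.0045,0],"finger_gap":0},
    {"d":[-0.0093,0.0017,0],"finger_gap":0},
  ],
)

```text
time: 6.5
eef_pos: [444.3, -156.7, 136.7]
tool_rot: [-179.9, -0.0, 81.7]
ft_force: [0.4, 1.0, -1.4]
opening: 0.104
grasp_force: 49.4
```

creep_tool(
  offsets=[
    {"d":[0,0,0.02],"finger_gap":0},
    {"d":[0,0,0.0333],"finger_gap":0},
    {"d":[0,0,0.0333],"finger_gap":0},
    {"d":[0,0,0.0267],"finger_gap":0},
    {"d":[0,0,0.0133],"finger_gap":0},
    {"d":[0,0,0.008],"finger_gap":0},
    {"d":[0,0,0.004],"finger_gap":0},
    {"finger_gap":0},
  ],
)

```text
time: 7.3
eef_pos: [444.9, -155.2, 33.6]
tool_rot: [180.0, 0.0, 81.9]
ft_force: [-0.9, -0.2, -0.9]
opening: 0.108
grasp_force: 49.3
```

```bash
python3 snap.py d side wrist
```

```text
{'time': 7.4, 'eef_pos': array([ 445.2039152 , -155.51443812,   34.106508  ]), 'tool_rot': array([1.79914226e+02, 3.76891746e-02, 8.18649892e+01]), 'opening': 0.10905898447343775}
```

View pics/d_wrist.png

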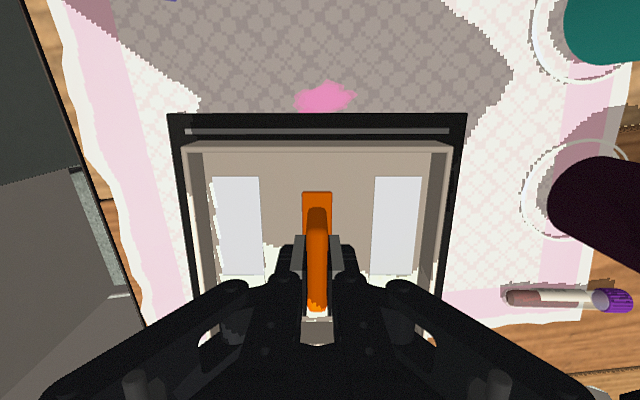

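The wrist view shows the mat's +x edge corners at (167,114) and (467,113). The tray's back wall runs (183,148) to (452,147), so it's parallel and centred sideways. I'll check the mat centre.

Run:
```python
from geo import *
np.set_printoptions(precision=1,suppress=True)
w=L('d_wrist'); a,b=onz(w,(167,114),3),onz(w,(467,113),3); print(a,b,np.linalg.norm(a-b))
d=(b-a)/np.linalg.norm(b-a); n=np.array([d[1],-d[0],0]); n*=-np.sign(n[1]); print('yaw',np.degrees(np.arctan2(d[1],d[0])),'centre',(a+b)/2+n*70)
```

```text
[370.7 -76.2   3. ] [537.3 -99.4   3. ] 168.23567706737853
yaw -7.9427440409521735 centre [ 444.3 -157.1    3. ]
```

creep_tool(
  offsets=[
    {"d":[0,0,0.008],"finger_gap":0},
    {"d":[0,0,0.0053],"finger_gap":0},
    {"d":[0,0,0.0027],"finger_gap":0},
    {"d":[0,0,0.0013],"finger_gap":0},
    {"finger_gap":0},
  ],
)

```text
time: 7.9
eef_pos: [444.4, -155.1, 20.1]
tool_rot: [-180.0, -0.0, 81.9]
ft_force: [-0.9, -0.4, -2.3]
opening: 0.105
grasp_force: 49.3
```

Converted, -1 mm / 750 = -0.0013, 0.8 mm / 750 = 0.0011.

creep_tool(
  offsets=[
    {"d":[-0.0013,0,0.0011],"finger_gap":0},
    {"finger_gap":0},
  ],
)

```text
time: 8.1
eef_pos: [444.5, -156.3, 19.5]
tool_rot: [180.0, 0.0, 81.9]
ft_force: [0.9, 0.2, -2.5]
opening: 0.108
grasp_force: 49.3
```

creep_tool(
  offsets=[
    {"d":[0,0,0.0011],"finger_gap":0},
    {"finger_gap":0},
  ],
)

```text
time: 8.3
eef_pos: [444.6, -156.3, 19.3]
tool_rot: [-180.0, 0.0, 81.9]
ft_force: [-2.7, 0.1, 5.0]
opening: 0.108
grasp_force: 50.3
```

creep_tool(
  offsets=[
    {"d":[0,0,0.0011],"finger_gap":0},
    {"finger_gap":0},
  ],
)

```text
time: 8.5
eef_pos: [444.6, -156.4, 19.3]
tool_rot: [-179.9, -0.0, 81.9]
ft_force: [-6.8, 2.6, 14.3]
opening: 0.107
grasp_force: 51.6
```

Converted, -45 mm / 750 = -0.06, -25 mm / 750 = -0.0333.

creep_tool(
  offsets=[
    {"d":[0,0,-0.0016],"finger_gap":0},
    {"finger_gap":0.15},
    {"finger_gap":0.25},
    {"finger_gap":0.4},
    {"finger_gap":0.4},
    {"d":[0,0,-0.0067],"finger_gap":0.4},
    {"d":[0,0,-0.0333],"finger_gap":0.4},
    {"d":[0,0,-0.06],"finger_gap":0.4},
  ],
)

```text
time: 9.3
eef_pos: [442.0, -154.8, 92.4]
tool_rot: [-179.6, -0.2, 81.8]
ft_force: [1.4, -1.0, 0.9]
opening: 0.403
grasp_force: 0.0
```

creep_tool(
  offsets=[
    {"d":[0,0,-0.06],"finger_gap":0.4},
    {"d":[0,0,-0.06],"finger_gap":0.2},
    {"d":[0,0,-0.06],"finger_gap":0},
    {"d":[0,0,-0.0267],"finger_gap":0},
    {"finger_gap":0},
  ],
)

```text
time: 9.8
eef_pos: [446.2, -157.3, 253.6]
tool_rot: [179.6, 0.2, 81.9]
ft_force: [-0.3, 0.1, -0.0]
opening: -0.003
grasp_force: 0.0
```

```bash
python3 snap.py e side wrist
```

```text
{'time': 9.9, 'eef_pos': array([ 444.18196903, -156.0095059 ,  248.74697958]), 'tool_rot': array([-1.79994944e+02, -6.61306565e-03,  8.18583428e+01]), 'opening': 0.0030560610154015348}
```

View pics/e_wrist.png

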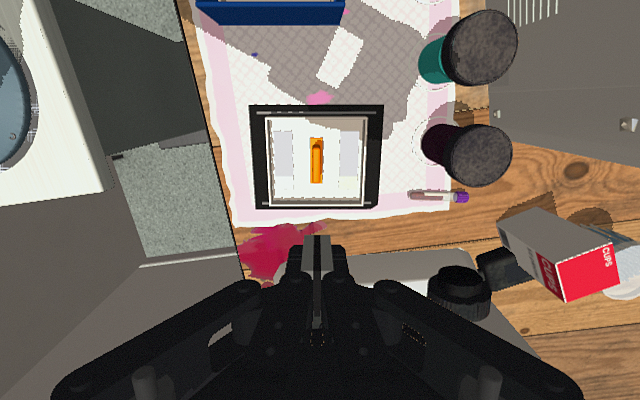

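The wrist view shows the tray flat and centred on the mat, at (316,160) against a mat spanning (250–383, 105–210). Now I go over and behind the lid with the fingers shut.

Converted, 38 mm / 750 = 0.0507, -20 mm / 750 = -0.0267.

creep_tool(
  offsets=[
    {"d":[0,0,-0.0267],"finger_gap":0},
    {"d":[0.0507,-0.0056,0],"finger_gap":0},
    {"d":[0.0507,-0.0056,0],"finger_gap":0},
    {"d":[0.0507,-0.0056,0],"finger_gap":0},
    {"d":[0.0507,-0.0056,0],"finger_gap":0},
    {"d":[0.0507,-0.0056,0],"finger_gap":0},
    {"d":[0.0507,-0.0056,0],"finger_gap":0},
    {"d":[0.0507,-0.0056,0],"finger_gap":0},
  ],
)

```text
time: 10.7
eef_pos: [451.6, 112.9, 266.5]
tool_rot: [-179.8, 0.0, 81.9]
ft_force: [0.4, 0.5, 0.3]
opening: -0.003
grasp_force: 0.0
```

creep_tool(
  offsets=[
    {"d":[0.0507,-0.0056,0],"finger_gap":0},
    {"d":[0.0507,-0.0056,0],"finger_gap":0},
    {"d":[0.048,-0.0053,0],"finger_gap":0},
    {"finger_gap":0},
    {"d":[0,0,0.04],"finger_gap":0},
    {"d":[0,0,0.0533],"finger_gap":0},
    {"d":[0,0,0.0373],"finger_gap":0},
    {"finger_gap":0},
  ],
)

```text
time: 11.5
eef_pos: [452.3, 222.2, 164.7]
tool_rot: [-179.3, 0.3, 81.8]
ft_force: [-0.3, -0.5, -0.5]
opening: -0.003
grasp_force: 0.0
```

```bash
python3 snap.py f side
```

```text
{'time': 11.55, 'eef_pos': array([454.32637986, 222.7706156 , 167.87117352]), 'tool_rot': array([-1.79609058e+02,  1.68088814e-01,  8.18214413e+01]), 'opening': 0.00012353826357004737}
```

View pics/f_side.png

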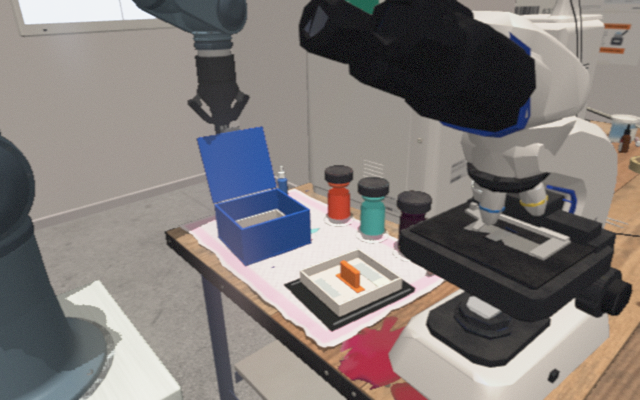

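The side view shows the fingertips behind the lid at (225,128) and the lid unmoved, with its top edge at (235,132). The tray is flat on the mat. I'll push the lid over.

creep_tool(
  offsets=[
    {"d":[-0.012,0,-0.0011],"finger_gap":0},
    {"d":[-0.012,0,-0.0011],"finger_gap":0},
    {"d":[-0.012,0,-0.0011],"finger_gap":0},
    {"d":[-0.012,0,-0.0011],"finger_gap":0},
    {"d":[-0.012,0,-0.0011],"finger_gap":0},
    {"d":[-0.012,0,-0.0011],"finger_gap":0},
    {"d":[-0.012,0,-0.0011],"finger_gap":0},
    {"d":[-0.0093,0,0],"finger_gap":0},
  ],
)

```text
time: 12.35
eef_pos: [446.5, 153.8, 176.8]
tool_rot: [180.0, 0.0, 81.8]
ft_force: [1.0, 1.4, -0.1]
opening: 0.004
grasp_force: 0.8
```

creep_tool(
  offsets=[
    {"d":[-0.0087,0,0.0004],"finger_gap":0},
    {"d":[-0.0087,0,0.0004],"finger_gap":0},
    {"d":[-0.0087,0,0.0004],"finger_gap":0},
    {"d":[-0.0087,0,0.0005],"finger_gap":0},
    {"d":[-0.0083,0,0.0027],"finger_gap":0},
    {"d":[-0.0083,0,0.0027],"finger_gap":0},
    {"d":[-0.0083,0,0.0027],"finger_gap":0},
    {"d":[-0.0083,0,0.0027],"finger_gap":0},
  ],
)

```text
time: 13.15
eef_pos: [439.3, 103.9, 167.0]
tool_rot: [-180.0, -0.0, 81.9]
ft_force: [0.3, 1.7, 0.0]
opening: 0.0
grasp_force: 0.6
```

creep_tool(
  offsets=[
    {"d":[-0.0073,0,0.0047],"finger_gap":0},
    {"d":[-0.0073,0,0.0047],"finger_gap":0},
    {"d":[-0.0073,0,0.0047],"finger_gap":0},
    {"d":[-0.0073,0,0.0047],"finger_gap":0},
    {"d":[-0.0059,0,0.0065],"finger_gap":0},
    {"d":[-0.0059,0,0.0065],"finger_gap":0},
    {"d":[-0.0059,0,0.0065],"finger_gap":0},
    {"d":[-0.0059,0,0.0065],"finger_gap":0},
  ],
)

```text
time: 13.95
eef_pos: [433.8, 64.9, 133.3]
tool_rot: [-180.0, -0.0, 81.9]
ft_force: [-0.6, 0.8, 0.3]
opening: 0.002
grasp_force: 0.4
```

```bash
python3 snap.py g side
```

```text
{'time': 14.0, 'eef_pos': array([433.10717964,  64.4751078 , 132.42529877]), 'tool_rot': array([-1.79899606e+02,  1.78976538e-02,  8.18374257e+01]), 'opening': 0.002482109566958987}
```

View pics/g_side.png

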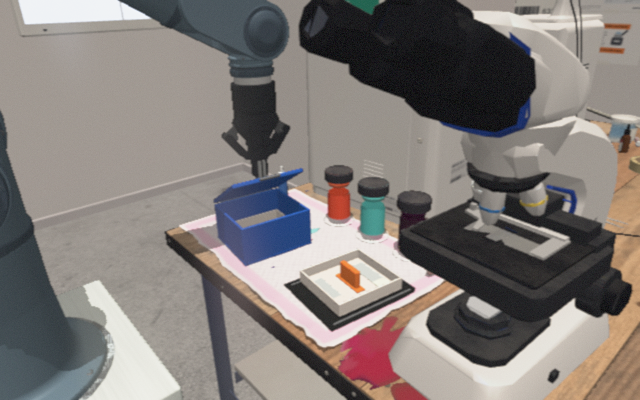

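The side view shows the lid following the fingertips, about 30° open (edge from (217,188) to (300,173)). I'll press on down slowly.

Converted, 4.6 mm / 750 = 0.0061, 4 mm / 750 = 0.0053.

creep_tool(
  offsets=[
    {"d":[-0.0032,0,0.0061],"finger_gap":0},
    {"d":[-0.0032,0,0.0061],"finger_gap":0},
    {"d":[-0.0032,0,0.0061],"finger_gap":0},
    {"d":[-0.0032,0,0.0061],"finger_gap":0},
    {"d":[-0.0032,0,0.0061],"finger_gap":0},
    {"d":[-0.0016,0,0.0053],"finger_gap":0},
    {"d":[-0.0016,0,0.0053],"finger_gap":0},
    {"d":[-0.0013,0,0.0053],"finger_gap":0},
  ],
)

```text
time: 14.8
eef_pos: [431.6, 49.7, 98.5]
tool_rot: [-180.0, 0.0, 81.9]
ft_force: [-1.8, -1.1, -0.2]
opening: 0.001
grasp_force: 0.3
```

creep_tool(
  offsets=[
    {"d":[-0.0005,0,0.0027],"finger_gap":0},
    {"d":[-0.0005,0,0.0027],"finger_gap":0},
    {"d":[-0.0005,0,0.0027],"finger_gap":0},
    {"d":[-0.0005,0,0.0027],"finger_gap":0},
    {"d":[0,0,0.002],"finger_gap":0},
    {"d":[0,0,0.002],"finger_gap":0},
    {"d":[0,0,0.0013],"finger_gap":0},
    {"finger_gap":0},
  ],
)

```text
time: 15.6
eef_pos: [431.4, 48.3, 86.7]
tool_rot: [-180.0, -0.0, 81.9]
ft_force: [0.3, -0.3, 0.0]
opening: 0.001
grasp_force: 0.0
```

Converted, 1 mm / 750 = 0.0013.

creep_tool(
  offsets=[
    {"d":[0,0,0.0013],"finger_gap":0},
    {"d":[0,0,0.0013],"finger_gap":0},
    {"d":[0,0,0.0013],"finger_gap":0},
    {"finger_gap":0},
  ],
)

```text
time: 16.0
eef_pos: [431.4, 48.4, 83.7]
tool_rot: [-180.0, -0.0, 81.9]
ft_force: [0.3, -0.2, 0.4]
opening: -0.001
grasp_force: 0.0
```

creep_tool(
  offsets=[
    {"d":[0,0,0.0013],"finger_gap":0},
    {"finger_gap":0},
  ],
)

```text
time: 16.2
eef_pos: [431.5, 48.3, 83.5]
tool_rot: [-180.0, 0.0, 81.9]
ft_force: [-3.9, 0.6, 6.7]
opening: 0.002
grasp_force: 3.5
```

creep_tool(
  offsets=[
    {"d":[0,0,0.0013],"finger_gap":0},
    {"finger_gap":0},
  ],
)

```text
time: 16.4
eef_pos: [431.6, 48.3, 83.3]
tool_rot: [-179.9, 0.0, 81.9]
ft_force: [-7.4, 0.3, 14.6]
opening: 0.001
grasp_force: 7.6
```

Converted, -45 mm / 750 = -0.06, -30 mm / 750 = -0.04.

creep_tool(
  offsets=[
    {"d":[0,0,-0.004],"finger_gap":0},
    {"d":[0,0,-0.0267],"finger_gap":0},
    {"d":[0,0,-0.06],"finger_gap":0},
    {"d":[0,0,-0.06],"finger_gap":0},
    {"d":[0,0,-0.04],"finger_gap":0},
    {"finger_gap":0},
    {"finger_gap":0},
  ],
)

```text
time: 17.1
eef_pos: [431.6, 48.3, 225.0]
tool_rot: [179.9, -0.0, 81.9]
ft_force: [-0.2, 0.5, -1.0]
opening: 0.002
grasp_force: 0.0
```

```bash
python3 snap.py h side top
```

Run:
```python
from geo import *
cv2.imwrite('pics/ch.png',np.vstack([cv2.resize(L('h_side')['color'][160:320,190:450],(650,400),interpolation=2),cv2.resize(L('h_top')['color'][180:300,165:425],(433,200),interpolation=2) if 0 else np.pad(cv2.resize(L('h_top')['color'][180:300,165:425],(433,200),interpolation=2),((0,0),(0,217),(0,0)))]))
```

```text
{'time': 17.2, 'eef_pos': array([430.47688068,  48.45340524, 223.07621393]), 'tool_rot': array([-1.79824614e+02, -4.12081477e-03,  8.18569272e+01]), 'opening': 0.0010377727291614107}
```

View pics/ch.png

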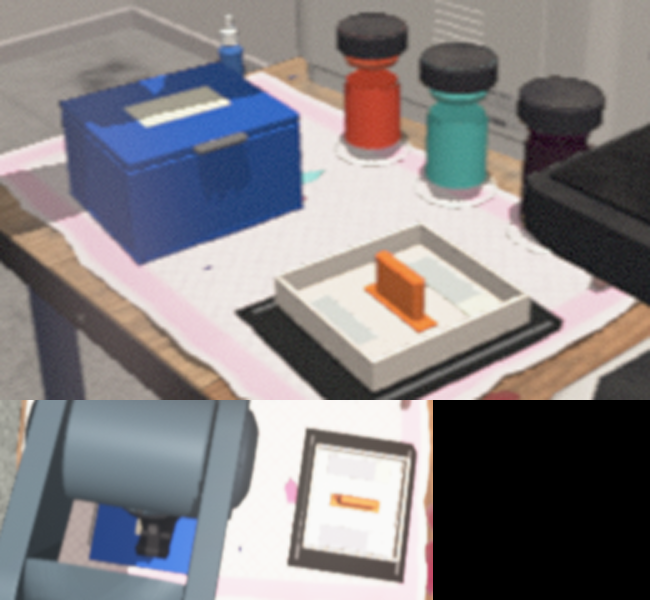

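The crop shows the lid lying flush on the rim with its lip at (222,143), the tray flat in the middle of the mat, and the jars where they were. I'm handing the job in.

```bash
python3 -c "
from bench import manip
print(manip.finish_job())"
```

```text
the job is handed in; nothing more can be done
None
```

The upper tray is flat in the middle of the mat, the lid is fully closed, the lower tray is in the box and the jars weren't moved; I handed the job in at about 17 s, but no verdict came back.

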